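Lock the vial tray and index the amber vial

ROBOT

A 6-joint arm with a two-finger parallel gripper is mounted at the origin on a cart in front of the work surface, level with it; the furniture and walls round the work are solid. World frame = base frame: x ahead of the robot, y to its left, z up, the work surface at z = 0. Lengths are in mm, angles in rad, forces in N, time in s.
With the tool pointing down it reaches from about 300 to 850 mm from the base axis. Payload 4.2 kg.
Tool frame: the origin (TCP) lies where the fingers leave the gripper's body, on its centre line; the fingertips stand 78 mm ahead of it and the grasp point (between the pads) lies 60 mm ahead of it; z points along the fingers, y is the line along which they close (so a half turn about z gives the same grasp; the last joint's range is limited). The gripper opens to 91 mm and grips with 3 to 60 N. Pads are 32 mm wide; open, the fingers measure 118 mm over their backs; the gripper's body (76 mm by 178 mm) begins 60 mm behind the grasp point.
Start: joints at [1.152, 0.32, 1.565, -0, 1.257, -0.02], TCP at [223.281, 529.887, 292.276] pointing down, gripper open.
Joint ranges: [-3.11, 3.11], [-0.84, 2.01], [0.21, 2.61], [-1.34, 4.49], [0.05, 2.63], [-2.56, 2.56]. Speed limits (rad/s): [2.57, 2.57, 3.14, 3.14, 3.14, 3.14].

INTERFACE

Orientations are given as a unit quaternion [x, y, z, w].
In Python, from workcell import robot gives the robot as it stands. The module is installed in compiled form; this text tells all that it offers. Calls block until the motion is done:
- robot.reach(position, orientation): joint-space move of the TCP to a pose.
- robot.line_to(position, rot=None, rate=150, f_stop=None): straight line of the TCP; rot=None keeps the orientation; rate is the mean speed in mm/s. With f_stop (N) it stops when the force on the tool has changed by that much, and returns True; else False.
- robot.move_joints(angles): joint-space move.
- robot.grip(opening, grip_force=None): finger opening in mm; grip_force is the grip in N (None keeps the last); returns when the fingers have stopped.
- robot.sleep(seconds).
- robot.solve_ik(position, orientation): joint angles nearest the present ones, or None.
- robot.grab_frame(name): name is "scene" or "top" or "wrist"; returns the picture (420x560x3 uint8, red, green, blue); there is no depth.
- robot.camera_info(name): a dict with "fx", "fy", "cx", "cy" (pixels), "extrinsics" (4x4, takes a point from camera to world coordinates). Camera axes: x right, y down, z forward; pixel columns grow to the right and rows downward; lengths in mm; the calibration is good to about 2 mm. A picture is of the moment at which its call begins: read the wrist's pose just before it. camera_info takes no time and is no camera call; for the wrist camera it gives the pose at the moment of the call.
A pose or a line that the arm cannot do raises robot.PlanningError and nothing moves.
- robot.close_job(): hands the job in; it is judged then, once.
Readings, each from a call of its own:
- robot.get_clock(): time.
- robot.get_joint_pos(): joint angles.
- robot.get_dq(): joint speeds.
- robot.get_effort(): joint torques, N m.
- robot.get_ee_pos(): TCP position.
- robot.get_ee_rot(): TCP orientation.
- robot.get_ft_force(): force on the tool from outside, world axes, zero at the start.
- robot.get_torque(): the same for the moment, N m.
- robot.get_width(): finger opening in mm.
- robot.get_grip_force(): force on a finger pad.
Only numpy, scipy, OpenCV 4.12 (cv2) and the standard library are available. Lean on these libraries where they do the work, as an engineer would, in place of code of your own. Each camera call takes 0.05 s, during which the arm holds its last target. There are 200 camera calls.

TASK

The vial tray has just been put back on its spindle: first turn the lock ring on its hub clockwise until its yellow mark stands at the green mark, so that the tray is fastened. Then turn the tray by its red knob until the amber vial stands squarely at the orange pointer on the front of the base, and finish with the knob still gripped, holding the tray still there so that a sample can be drawn; keep the ring locked, all vials standing in their cups, and leave the timer, reagent bottle and flask alone.

Things in the scene. Friction and masses are not known exactly. Their poses are not given: they have to be found in the camera images.
- carousel_base: grey round base of the carousel, 146 mm across, fixed to the worktop; origin on the turning axis at worktop height, z up; its -x points to its front, where a tongue reaches 116 mm out from the axis and carries the orange pointer arrow
- pointer (a point): middle of the orange arrow on the front tongue, 103 mm from the turning axis, 34 mm above the worktop
- front_place (a point): where the middle of a vial's bottom lies when its cup stands exactly at the pointer: on the line from axis to pointer, 52 mm from the axis, 44 mm above the worktop. Fixed to the base
- tray: aluminium turntable, 164 mm across, 6 mm thick, with six white cups (33 mm across, one empty) every 60 degrees, 52 mm from the axis, rising 24 mm above its underside; origin on the axis at its underside, 34 mm above the worktop. Turns either way, well over a full turn, about the vertical, 0.15 N m friction, stays where left. Its hub, lock ring and knob turn with it
- knob_grip (a point): grip point in the red knob, on its axis 122 mm above the worktop: a round grip, 17 to 20 mm in diameter, from 96 to 135 mm above the worktop, on a steel post 64 mm from the turning axis, between two cups. It revolves freely on its post, so the gripper need not turn as the tray goes round; fingertips above 97 mm clear all vials
- ring_grip (a point): grip point on the turning axis in the lock ring, 112 mm above the worktop: dark knurled ring on the hub, 48 mm in diameter from 95 to 121 mm above the worktop, 60 mm flange below. Only the hub's white cap, 31 mm across, rises above it, to 126 mm. The ring carries a yellow mark, the white cap a red one (open) and a green one (locked)
- lock_ring (a joint): turn of the lock ring relative to the tray: 0 open (yellow mark at red), 1.047 rad fully locked (yellow mark at green, end stop); grows clockwise seen from above. About 0.05 N m of friction, less than the tray's, so the tray stays while the ring is turned; at the stop the tray is carried along
- amber_vial: amber-brown vial with a black cap, the only coloured one, 27 mm in diameter and 52 mm high, standing loose in a cup of the tray (29 mm inner diameter, 14 mm deep); origin at the centre of its underside, 44 mm above the worktop, top at 96 mm
- clear_vial_a: clear vial with a black cap, same size and seat as the amber one, in another cup
- clear_vial_b: as clear_vial_a
- clear_vial_c: as clear_vial_a
- clear_vial_d: as clear_vial_a
- timer: bystander: white bench timer lying flat, 66x62x18 mm, to the right of the carousel; origin under its centre
- reagent_bottle: bystander: white-labelled reagent bottle with a blue cap, 56 mm across and 105 mm high, to the left behind the carousel; origin under its centre
- flask: bystander: conical glass flask, 63 mm across and 102 mm high, behind the carousel; origin under its centre
- knob: the red knob that turns the tray (its grip point is knob_grip); origin on the knob's axis at the height of the tray's underside, 34 mm above the worktop
Mind the look-alikes: they are no part of the job. Leave any pink look-alike of the clear_vial_c alone.

How it is judged (in metres and radians):
On the way, in this order (a step that is already met when the one before it is completed fails the run):
1. the lock ring is turned to its locked mark (value of joint lock_ring above 0.95 rad), for 0.2 s.
2. the amber vial has been brought round to the pointer (horizontal distance between amber_vial and front_place below 0.008 m), for 0.2 s.
At the end, for the whole second after the job is handed in: The lock ring reads over 0.95 rad (within 6 degrees of its locked mark); the amber vial is seated in its cup with its middle within 8 mm of the place at the pointer; the tray is still (under 0.05 rad/s); and the fingers grip the red knob with more than 2 N through the last second (value of joint lock_ring above 0.95 rad and horizontal distance between amber_vial and front_place below 0.008 m and height (world z) of amber_vial below 0.05 m and angular speed of tray below 0.05 rad/s and contact force between the fingers and knob above 2 N); the arm keeps its last pose, push and grip.
It fails at once if a vial is tipped (angle between any of amber_vial, clear_vial_a, clear_vial_b, clear_vial_c, clear_vial_d's own z axis and vertical above 0.35 rad).
It fails at once if a vial is lifted out of its cup (height (world z) of any of amber_vial, clear_vial_a, clear_vial_b, clear_vial_c, clear_vial_d above 0.057 m).
It fails at once if the timer, reagent bottle or flask is pushed more than 20 mm away (distance of any of timer, reagent_bottle, flask from where it was at the start of the episode above 0.02 m).
It also fails if it takes over 51 s, if anything falls off the work surface, if the arm or the gripper's body presses on something with over 40 N, if the wrist force passes 120 N, or if a joint passes its speed limit or range.

## Working session

There is one attempt and no reset: what is moved stays moved. The work goes in short steps, each a Python script; the robot and the scene stay as the last script left them, time stands still between calls to the robot, and variables do not carry over. Pictures are saved under pics/ and viewed, at most 10 in all, crops included, and the job is handed in when it is done.

```bash
mkdir -p pics
cat > h.py <<'E'
from workcell import robot
import numpy as np, cv2
def save(im,n): cv2.imwrite('pics/'+n,cv2.cvtColor(im,cv2.COLOR_RGB2BGR))
def ray(info,u,v,z):
    T=np.array(info['extrinsics']);d=T[:3,:3]@np.array([(u-info['cx'])/info['fx'],(v-info['cy'])/info['fy'],1]);o=T[:3,3]
    return o+d*(z-o[2])/d[2]
def proj(info,p):
    T=np.linalg.inv(np.array(info['extrinsics']));q=T[:3,:3]@np.array(p,float)+T[:3,3]
    return np.array([info['fx']*q[0]/q[2]+info['cx'],info['fy']*q[1]/q[2]+info['cy']])
E
python3 - <<'E'
from h import *
a=robot.grab_frame('top');b=robot.grab_frame('scene')
np.save('top.npy',a);np.save('scene.npy',b)
save(a,'top0.png');save(b,'scene0.png')
for n in('top','scene','wrist'):print(n,{k:np.round(v,3).tolist() for k,v in robot.camera_info(n).items()})
print(robot.get_clock(),robot.get_ee_rot(),robot.get_width())
E
```

```text
top {'fx': 455.176, 'fy': 455.176, 'cx': 274.441, 'cy': 209.407, 'extrinsics': [[0.15, -0.964, 0.221, 283.743], [-0.989, -0.146, 0.036, 188.404], [-0.002, -0.224, -0.975, 946.213], [0.0, 0.0, 0.0, 1.0]]}
scene {'fx': 495.634, 'fy': 495.634, 'cx': 285.44, 'cy': 206.371, 'extrinsics': [[0.622, -0.582, 0.524, 28.004], [-0.783, -0.462, 0.416, -135.616], [0.0, -0.669, -0.743, 739.051], [0.0, 0.0, 0.0, 1.0]]}
wrist {'fx': 338.482, 'fy': 338.482, 'cx': 283.006, 'cy': 213.218, 'extrinsics': [[0.39, 0.889, 0.24, 156.926], [0.921, -0.376, -0.103, 557.551], [-0.001, 0.261, -0.965, 384.659], [0.0, 0.0, 0.0, 1.0]]}
0.1 [ 1.98048381e-01  9.80191924e-01 -7.76388961e-04 -1.69453787e-04] 90.76907399931915
```

View pics/top0.png

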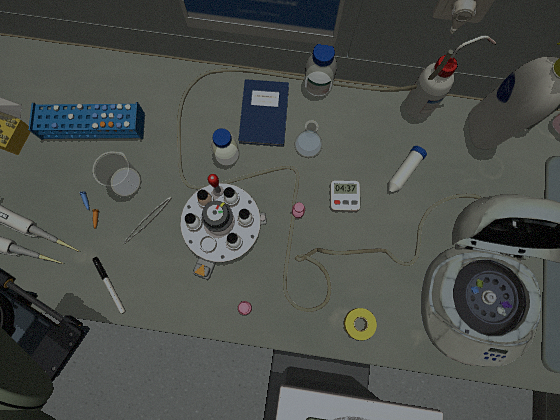

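View pics/scene0.png

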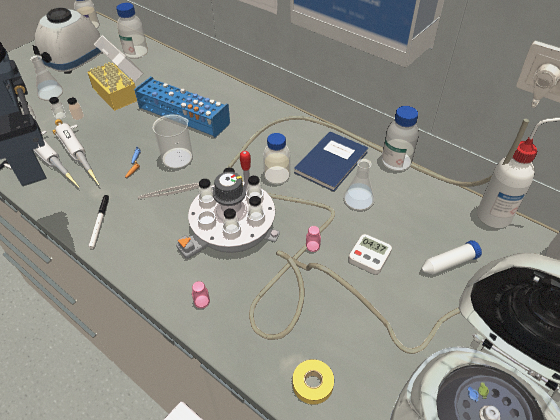

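The top view shows the carousel at (220,222), the red knob at (213,180), the orange pointer at (203,269) and an amber-looking vial near (204,198). Look-alikes for the amber vial are the clear vials at (230,193), (246,214), (233,239) and (192,219). The pink ones at (298,210) and (245,308) stand on the table. Other orange or red things are the clips at (95,217) and the squeeze-bottle cap at (447,65). I'll measure these and check a close crop.

```bash
cat > m.py <<'E'
from h import *
a=np.load('top.npy');b=np.load('scene.npy');it=robot.camera_info('top');isc=robot.camera_info('scene')
def blobs(im,box,hr,smin,vmin):
    x0,y0,x1,y1=box;h=cv2.cvtColor(im[y0:y1,x0:x1],cv2.COLOR_RGB2HSV)
    m=((h[...,0]>=hr[0])&(h[...,0]<=hr[1])|((hr[0]<0)&(h[...,0]>=180+hr[0])))&(h[...,1]>smin)&(h[...,2]>vmin)
    n,l,s,c=cv2.connectedComponentsWithStats(m.astype(np.uint8))
    return [(s[i,4],(c[i]+[x0,y0]).round(1).tolist(),s[i,:4].tolist()) for i in range(1,n) if s[i,4]>2]
T=(170,165,275,285);S=(170,140,290,260)
for nm,im,bx,inf in(('top',a,T,it),('scene',b,S,isc)):
    for c,hr,s,v in(('red',(-6,4),150,60),('orange',(8,18),150,120),('yellow',(22,34),120,100),('green',(45,85),90,50),('amber',(3,20),70,20)):
        for k in blobs(im,bx,hr,s,v):print(nm,c,k,[ray(inf,*k[1],z)[:2].round(1).tolist() for z in((34,122,126) if c!='amber' else (80,))])
E
python3 m.py
python3 - <<'E'
from h import *
a=np.load('top.npy')[165:285,160:280];b=np.load('scene.npy')[140:260,175:295]
f=lambda i:cv2.resize(i,(400,400),interpolation=cv2.INTER_CUBIC)
save(np.clip(np.hstack([f(a).astype(float)*1.4,f(b)]),0,255).astype(np.uint8),'crop.png')
E
```

```text
top red (np.int32(65), [212.4, 178.5], [38, 9, 10, 10]) [[537.0, 360.1], [512.6, 343.5], [511.5, 342.8]]
top red (np.int32(8), [217.0, 206.5], [46, 40, 3, 4]) [[479.3, 339.9], [460.4, 325.3], [459.5, 324.6]]
top orange (np.int32(53), [200.1, 270.4], [25, 100, 10, 11]) [[345.2, 349.8], [339.3, 334.3], [339.0, 333.6]]
top yellow (np.int32(10), [221.9, 204.2], [50, 38, 5, 4]) [[485.6, 330.7], [466.1, 317.0], [465.2, 316.4]]
top green (np.int32(9), [220.2, 211.4], [48, 46, 5, 2]) [[470.1, 331.5], [452.1, 317.7], [451.3, 317.1]]
top amber (np.int32(3), [216.0, 175.0], [45, 9, 3, 3]) [[532.5, 345.7]]
top amber (np.int32(3), [208.3, 182.0], [38, 16, 2, 3]) [[515.9, 358.2]]
top amber (np.int32(4), [212.5, 184.2], [41, 19, 4, 2]) [[512.7, 349.1]]
top amber (np.int32(5), [209.0, 194.4], [38, 28, 3, 4]) [[491.1, 352.2]]
top amber (np.int32(30), [203.1, 199.5], [28, 31, 12, 7]) [[479.2, 361.7]]
top amber (np.int32(65), [200.4, 270.5], [24, 100, 11, 11]) [[342.0, 341.1]]
scene red (np.int32(155), [244.8, 160.2], [70, 11, 10, 19]) [[573.6, 405.9], [505.5, 338.3], [502.4, 335.2]]
scene red (np.int32(5), [232.6, 175.6], [61, 35, 4, 2]) [[523.9, 394.8], [462.0, 328.6], [459.2, 325.6]]
scene orange (np.int32(59), [183.8, 241.4], [8, 98, 13, 9]) [[344.7, 349.3], [305.2, 288.7], [303.4, 286.0]]
scene yellow (np.int32(10), [238.2, 176.9], [66, 36, 5, 3]) [[528.2, 383.4], [465.7, 318.6], [462.9, 315.7]]
scene green (np.int32(7), [232.4, 179.9], [61, 39, 4, 3]) [[514.5, 386.8], [453.8, 321.6], [451.1, 318.6]]
scene amber (np.int32(3), [244.0, 150.0], [73, 10, 3, 1]) [[559.3, 391.6]]
scene amber (np.int32(4), [250.0, 156.5], [80, 15, 1, 4]) [[552.4, 369.6]]
scene amber (np.int32(3), [240.0, 178.0], [69, 38, 3, 1]) [[495.4, 344.9]]
scene amber (np.int32(78), [183.9, 241.2], [8, 97, 13, 11]) [[324.4, 317.8]]
```

View pics/crop.png

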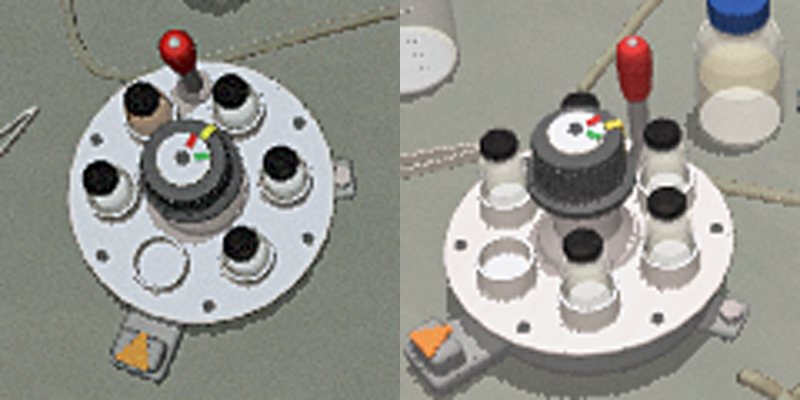

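The crop confirms the amber vial: brown body at crop-left (145,105), left of the red knob. The four other vials are clear, and the empty cup is at (161,263). The yellow mark stands near red, at about (208,131), with green at (202,156). Next I'll fit the axis.

```bash
cat > fit.py <<'E'
from h import *
from scipy.optimize import least_squares
it=robot.camera_info('top');isc=robot.camera_info('scene')
tp=lambda x,y:(160+x*.3,165+y*.3); sp=lambda x,y:(175+(x-400)*.3,140+y*.3)
# clockwise order from amber: amber,A,B,C,(empty),D -> angle offsets
C=[(142,97,0),(237,88,-1),(281,160,-2),(240,240,-3),(101,178,-5)]
S=[(662,133,-1),(667,202,-2),(583,245,-3),(498,143,-5)]
def fit(P,name):
    f=lambda v:np.concatenate([p-(v[:2]+52*np.array([np.cos(v[2]+k*np.pi/3),np.sin(v[2]+k*np.pi/3)])) for p,k in P])
    r=least_squares(f,[449,332,.7]);print(name,r.x.round(3),np.abs(r.fun).max().round(1));return r.x
A=fit([(ray(it,*tp(x,y),96)[:2],k) for x,y,k in C],'top')
B=fit([(ray(isc,*sp(x,y),96)[:2],k) for x,y,k in S],'scene')
print('hub',ray(it,*tp(183,157),126),ray(isc,*sp(576,128),126))
print('knob',ray(it,*tp(176,42),135),ray(isc,*sp(634,42),135))
ax=(A[:2]+B[:2])/2;pt=np.array([345,349.5])
print('pointer dist',np.linalg.norm(pt-ax),'ang',np.degrees(np.arctan2(*(pt-ax)[::-1])), 'amber',np.degrees([A[2],B[2]]))
for z,n,ps in((126,'red',[(217,206.5),(232.6,175.6)]),(121,'yellow',[(221.9,204.2),(238.2,176.9)]),(126,'green',[(220.2,211.4),(232.4,179.9)])):
    for i,p in zip((it,isc),ps):
        q=ray(i,*p,z)[:2]-ax;print(n,q.round(1),np.degrees(np.arctan2(q[1],q[0])).round(1))
T=[ax[0],ax[1],175]
for yaw in range(-180,180,30):
    c=np.radians(yaw)/2;q=robot.solve_ik(T,[np.cos(c),np.sin(c),0,0])
    print(yaw,None if q is None else np.round(q,2))
E
python3 fit.py
```

```text
top [448.86  325.33    0.758] 2.5
scene [446.294 324.929   0.761] 0.3
hub [448.50051524 326.52804386 126.        ] [448.78318651 327.42474492 126.        ]
knob [510.79950368 340.66652233 135.        ] [511.06534444 341.21189769 135.        ]
pointer dist 105.43209630186126 ang 166.63537035010802 amber [43.41988674 43.62299667]
red [12.  -0.5] -2.6
red [11.6  0.4] 2.2
yellow [18.8 -8. ] -23.0
yellow [18.9 -5.8] -17.1
green [ 3.7 -8. ] -65.3
green [ 3.5 -6.5] -62.0
-180 [ 0.61  0.39  1.78 -0.    0.97 -0.96]
-150 [ 0.61  0.39  1.78 -0.    0.97 -1.49]
-120 [ 0.61  0.39  1.78 -0.    0.97 -2.01]
-90 [ 0.61  0.39  1.78 -0.    0.97 -2.53]
-60 None
-30 None
0 [ 0.61  0.39  1.78 -0.    0.97  2.18]
30 [ 0.61  0.39  1.78 -0.    0.97  1.65]
60 [ 0.61  0.39  1.78 -0.    0.97  1.13]
90 [ 0.61  0.39  1.78 -0.    0.97  0.61]
120 [ 0.61  0.39  1.78 -0.    0.97  0.08]
150 [ 0.61  0.39  1.78 -0.    0.97 -0.44]
```

Axis ≈ (448,326). The knob is 64.8 mm from it (64 given) at 13.4°, amber at 43.5° (30° further on), and the pointer is 105 mm out (103 given). All of this agrees with the description. The ring has about 42° left to turn, so I grip it next.

```bash
cat >> h.py <<'E'
def down(yaw): c=np.radians(yaw)/2; return [np.cos(c),np.sin(c),0,0]
def st(t=''): print(t,'t%.2f'%robot.get_clock(),'ee',np.round(robot.get_ee_pos(),1),'F',np.round(robot.get_ft_force(),1),'M',np.round(robot.get_torque(),2),'w%.1f g%.1f'%(robot.get_width(),robot.get_grip_force()))
E
python3 - <<'E'
from h import *
o=down(145)
robot.reach([448,326,265],o); st('above')
i=robot.camera_info('wrist');w=robot.grab_frame('wrist');save(w,'wrist1.png')
print('axis px',proj(i,[448,326,126]))
robot.grip(62)
print(robot.line_to([448,326,175.5],rate=80,f_stop=6)); st('low')
robot.grip(40,grip_force=10); st('grip')
E
```

```text
above t1.27 ee [447.6 326.8 265.1] F [0.1 0.2 0.7] M [ 0.05 -0.04 -0.01] w91.5 g0.0
axis px [281.99871863 226.70975847]
False
low t3.21 ee [448.3 326.2 176.1] F [ 0.4 -0.1  0.5] M [ 0.02 -0.04 -0.01] w62.2 g0.0
grip t3.58 ee [448.6 326.7 176. ] F [2.1 3.9 0.5] M [ 0.36 -0.19 -0.03] w47.1 g10.0
```

View pics/wrist1.png

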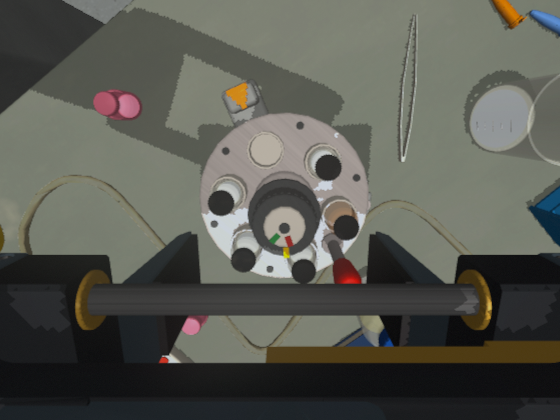

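The wrist view puts the hub cap centre at about (284,228), against (282,227) predicted, so the alignment is good. Width 47 mm means the ring is held. Now I turn it clockwise and watch the moment.

Run:
```python
from h import *
robot.grip(40,grip_force=15)
q0=np.array(robot.get_joint_pos())
for k in range(1,17):
    q=q0.copy();q[5]+=np.radians(4*k);robot.move_joints(q);m=robot.get_torque()[2]
    print(4*k,round(m,3),round(robot.get_clock(),2),np.round(robot.get_ft_force(),1),round(robot.get_grip_force(),1))
    if abs(m)>0.12 and k>8: break
```

```text
4 -0.07 4.05 [ 1.4  2.  -0.5] 15.0
8 -0.034 4.3 [0.3 2.5 0.3] 15.0
12 -0.085 4.55 [ 1.1  1.5 -0.3] 15.0
16 -0.113 4.8 [0.9 1.4 1.2] 15.0
20 -0.038 5.05 [0.5 0.7 1.5] 15.0
24 0.0 5.3 [-1.2 -0.4  2.1] 15.0
28 -0.092 5.55 [-0.3  0.2  3.4] 15.0
32 0.028 5.8 [-1.6 -0.8  3.2] 15.0
36 -0.039 6.05 [-2.4 -1.1  3.8] 15.0
40 -0.018 6.3 [-3.9 -1.9  4.3] 15.0
44 -0.064 6.55 [-4.4 -1.8  4.8] 15.0
48 -0.005 6.8 [-4.5 -2.3  4.4] 15.0
52 0.006 7.05 [-4.4 -2.6  5.8] 15.0
56 -0.024 7.3 [-3.8 -1.4  5. ] 15.0
60 -0.028 7.55 [-5.  -2.9  5.5] 15.0
64 -0.013 7.8 [-4.3 -2.7  5.2] 15.0
```

Run:
```python
from h import *
robot.grip(62); p=robot.get_ee_pos(); robot.line_to([p[0],p[1],265],rate=150); st()
i=robot.camera_info('wrist');w=robot.grab_frame('wrist');t=robot.grab_frame('top')
np.save('w2.npy',w);np.save('t2.npy',t)
u,v=proj(i,[448,326,100]).round().astype(int);print(u,v)
c=cv2.resize(w[max(v-110,0):v+90,u-100:u+100],(400,400),interpolation=cv2.INTER_CUBIC)
d=cv2.resize(t[165:285,160:280],(400,400),interpolation=cv2.INTER_CUBIC)
save(np.hstack([c,d]),'c2.png')
```

```text
t8.98 ee [448.4 326.5 264.2] F [-0.7 -0.8 -0.8] M [-0.13  0.07  0.03] w62.2 g0.0
281 219
```

View pics/c2.png

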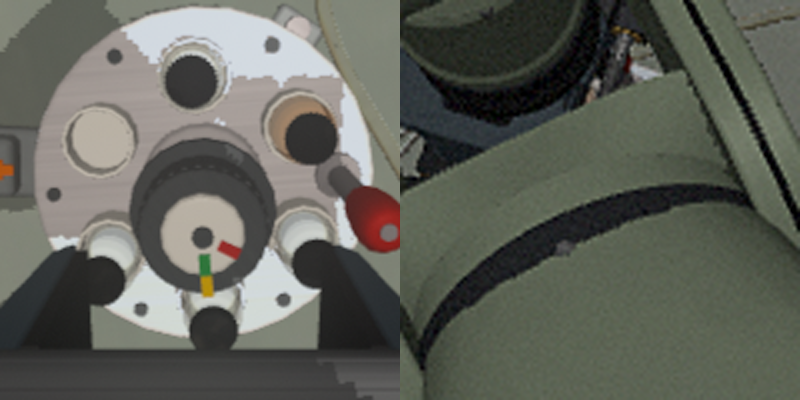

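The yellow mark stands in line with green, at (207,286) and (205,264) about centre (203,237), so the ring is locked. The tray was carried round a little at the stop. I now locate the knob and pointer from this wrist frame.

Run:
```python
from h import *
from scipy.optimize import least_squares
i=robot.camera_info('wrist');w=np.load('w2.npy')
px=lambda x,y:(181+x/2,109+y/2)
C=[(312,139,0),(317,265,-1),(213,330,-2),(101,281,-3),(192,82,-5)]
# order check: clockwise from amber (knob lies between amber and next)
P=[(ray(i,*px(x,y),96)[:2],k) for x,y,k in C]
for s in(1,-1):
    f=lambda v:np.concatenate([p-(v[:2]+52*np.array([np.cos(v[2]+s*k*np.pi/3),np.sin(v[2]+s*k*np.pi/3)])) for p,k in P])
    r=min((least_squares(f,[448,326,a]) for a in(0,2,4)),key=lambda r:r.cost);print(s,r.x[:2].round(1),np.degrees(r.x[2]).round(1),np.abs(r.fun).max().round(1))
print('hub',ray(i,*px(203,237),126).round(1))
k=ray(i,*px(390,232),135)[:2];d=k-[448,326];print('knob',k.round(1),np.hypot(*d).round(1),np.degrees(np.arctan2(d[1],d[0])).round(1))
h=cv2.cvtColor(w,cv2.COLOR_RGB2HSV);m=((h[...,0]>=8)&(h[...,0]<=18)&(h[...,1]>150)&(h[...,2]>120)).astype(np.uint8)
n,l,s,c=cv2.connectedComponentsWithStats(m)
for j in range(1,n):
    if s[j,4]>15:print('orange',s[j],c[j].round(1),ray(i,*c[j],34).round(1))
```

```text
1 [449.5 327.5] 25.6 0.9
-1 [466.7 315.8] 86.1 68.4
hub [449.4 326.6 126. ]
knob [513.4 321. ] 65.6 -4.4
orange [167 183  21  20 261] [174.4 193. ] [346.3 349.3  34. ]
```

Run:
```python
from h import *
ax=np.array([448.7,326.6]);P=lambda a,z=182:[*(ax+64*np.array([np.cos(np.radians(a)),np.sin(np.radians(a))])),z]
o=down(160)
robot.reach(P(-4.4,265),o);robot.grip(44);st('above')
print(robot.line_to(P(-4.4),rate=90,f_stop=6));st('low')
robot.grip(10,grip_force=25);st('grip')
F=[]
for a in np.arange(0,136,5):
    robot.line_to(P(a),rate=70);F.append(np.round(np.hypot(*robot.get_ft_force()[:2]),1))
    if F[-1]>25: print('STOP',a);break
print(F);st('end')
a=robot.grab_frame('scene');i=robot.camera_info('scene');np.save('s3.npy',a)
save(cv2.resize(a[130:270,160:300],(600,600),interpolation=cv2.INTER_CUBIC),'s3.png')
print(proj(i,[*ax,126]))
```

```text
above t10.87 ee [512.5 321.7 265. ] F [ 0.6 -0.1 -0.3] M [-0.03 -0.02 -0.04] w43.8 g0.0
False
low t11.94 ee [512.9 321.9 182.6] F [-0.5  0.   0.2] M [0.07 0.   0.03] w44.2 g0.0
grip t12.46 ee [512.6 321.7 182.3] F [-0.8  0.1  0.1] M [-0.02  0.07  0.06] w18.5 g25.0
[np.float64(1.7), np.float64(0.4), np.float64(0.5), np.float64(1.0), np.float64(0.6), np.float64(0.5), np.float64(0.6), np.float64(1.0), np.float64(0.8), np.float64(0.8), np.float64(0.8), np.float64(1.3), np.float64(1.1), np.float64(0.7), np.float64(1.0), np.float64(0.5), np.float64(0.5), np.float64(0.7), np.float64(0.7), np.float64(0.5), np.float64(1.2), np.float64(1.3), np.float64(0.6), np.float64(1.8), np.float64(2.6), np.float64(2.0), np.float64(2.8), np.float64(2.6)]
end t19.46 ee [402.3 371.3 182.2] F [ 1.7 -1.9  7.1] M [-0.27 -0.3   0.06] w18.5 g25.0
[228.11351224 178.6327977 ]
```

View pics/s3.png

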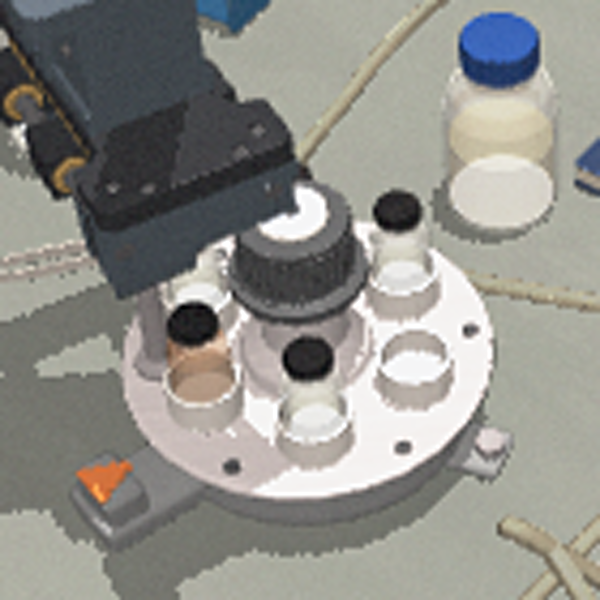

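The amber vial, cap at (193,323) in the crop, is nearly at the pointer, arrow at (105,478). All vials are upright and the knob is gripped. I make the final 2.5° and check amber by ray.

Run:
```python
from h import *
ax=np.array([448.7,326.6]);R=lambda a,r:ax+r*np.array([np.cos(np.radians(a)),np.sin(np.radians(a))])
robot.line_to([*R(137.5,64),182],rate=40);robot.sleep(.3);st()
a=robot.grab_frame('scene');i=robot.camera_info('scene')
x0,y0=190,190;g=cv2.cvtColor(a[y0:y0+30,x0:x0+26],cv2.COLOR_RGB2GRAY)
n,l,s,c=cv2.connectedComponentsWithStats((g<70).astype(np.uint8))
for j in range(1,n):
    if s[j,4]>20:print(s[j],(c[j]+[x0,y0]).round(1),ray(i,*(c[j]+[x0,y0]),93).round(1))
print('front_place',R(167.5,52),'expected cap px',proj(i,[*R(167.5,52),93]))
save(cv2.resize(a[130:270,160:300],(600,600),interpolation=cv2.INTER_CUBIC),'s4.png')
```

```text
t20.06 ee [400.7 369.5 182.2] F [ 3.  -2.   5.8] M [-0.19 -0.45  0.04] w18.3 g25.0
[ 0  0 15 10 59] [195.9 193.9] [406.9 370.2  93. ]
[10 11 12 10 93] [205.2 205.7] [396.8 337.2  93. ]
front_place [397.93260763 337.85485992] expected cap px [205.30686094 205.13683192]
```

View pics/s4.png

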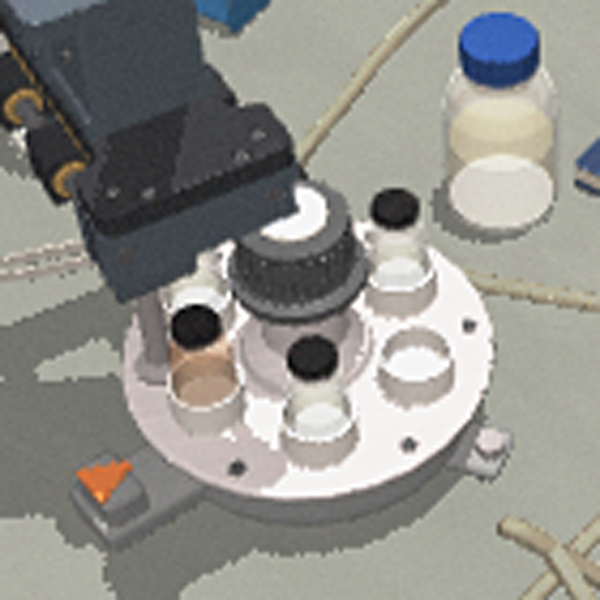

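The amber cap is at (205.2,205.7) px, against (205.3,205.1) expected, which puts it about 1.3 mm from front_place. All vials are upright and the knob is held at 25 N, so I hand in.

```bash
python3 -c "
from h import *
robot.sleep(.3);print(np.round(robot.get_dq(),4));print(robot.close_job())"
```

```text
[-0.0002  0.0005  0.0014 -0.0017 -0.0024  0.0006]
the job is handed in; nothing more can be done
None
```

I handed in the job after about 20 s of robot time: the ring's yellow mark stood at green when I checked it before turning the tray (not re-checked afterwards), the amber vial measured about 1.3 mm from its place at the pointer, and the knob was still gripped at 25 N with the tray held still; no verdict was returned.

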